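# Hitch the grinding tool rest onto its ball stud

## Robot

A 6-joint arm with a two-finger parallel gripper is mounted at the origin on the work surface. World frame = base frame: x ahead of the robot, y to its left, z up, the work surface at z = 0. Lengths are in m, angles in rad, forces in N, time in s.
With the tool pointing down it reaches from about 0.35 to 0.975 m from the base axis. Payload 4.9 kg.
Tool frame: the origin (TCP) lies at the very end of the fingers, on their centre line; the grasp point (between the pads) lies 19 mm behind it (grasp_offset is the distance from the TCP to the grasp point, in m); x points along the fingers, y is the direction in which the jaws open and shut, and the axes are right-handed (so a half turn about x gives the same grasp; the last joint's range is limited). The gripper opens to 85 mm and grips with 20 to 120 N. Pads are 22 mm wide; open, the fingers measure 114 mm over their backs; the gripper's body (76 mm by 85 mm) begins 54 mm behind the grasp point. The pads swing forward as they close: fully open they stand 13 mm farther back than shut.
Start: joints at [-1.318, 0.053, 1.613, -0, 1.476, -0.119], TCP at [0.227, -0.582, 0.231] pointing down, gripper open.
Joint ranges: [-3.01, 3.01], [-1.01, 2.22], [0.06, 2.58], [-1.02, 4.17], [0.09, 2.62], [-3.14, 3.14]. Speed limits (rad/s): [2.57, 2.57, 3.14, 3.14, 3.14, 3.14].

## Interface

Orientations are given as a rotation vector (axis times angle).
In Python, from station import get_obs, get_image, camera_model, finish_job, grasp_offset gives the robot as it stands.
- The arm moves only by the shell command python3 -m crank 'ROWS' [OPENING] [FORCE]. ROWS is JSON, a list that holds one entry, the list of rows, each a list of 4 numbers: the shift along the world's x, y, z in m, then the turn about the world's z in degrees. In form: [[[dx, dy, dz, turn], ...]]. A call has 1 to 5 rows; each row is the pose to reach, as a shift and turn from the pose commanded when the call began; what a row does not reach only later rows make up. A row lasts 1/12 s, in which the tool goes at most 41.7 mm and 7.16 degrees, less where a joint would pass 70% of its speed; a pose out of reach is approached as far as the arm can. A call with a gripper value outside its range is refused whole. OPENING is the opening, from 0 (shut) to 1 (fully open), set as the call begins (- or left out, the last holds). The fingers move at their own pace and stop on an object; FORCE is the grip in N (left out, the last holds). Time passes only in rows, so rows that repeat a pose let the fingers close. It gives the time, the measured TCP pose, the force and the opening at its end, in the units of the state.
- get_obs(): the state, without advancing time (a new reading comes with each control period).
- get_image(name): name is "scene" or "top" or "wrist"; returns (picture, depth): 420x560x3 uint8, red, green, blue; 420x560 float32, m along the optical axis (not along the pixel's ray), 0 where there is no reading.
- camera_model(name): a dict with "fx", "fy", "cx", "cy" (pixels), "xyz" and "attitude" of the camera in the world. Camera axes: x right, y down, z forward; pixel columns grow to the right and rows downward; lengths in m; the calibration is good to about 2 mm. A picture is of the moment at which its call begins: read the wrist's pose just before it. camera_model takes no time and is no camera call; for the wrist camera it gives the pose at the moment of the call.
- finish_job(): hands the job in, once; it reports no verdict.
The state is a dict: "t": time; "q": joint angles; "dq": joint speeds; "effort": joint torques, N m; "tool_pos": TCP position; "tool_rot": TCP orientation; "contact_force": force on the tool from outside, world axes, zero at the start; "wrist_torque": the same for the moment, N m; "opening": finger opening in m.
Only numpy, scipy, OpenCV 4.12 (cv2) and the standard library are available. Lean on these libraries where they do the work, as an engineer would, in place of code of your own. Each camera call takes 0.05 s, during which the arm holds its last target.

## Task

Raise the locking handle of the tool-rest coupler while it stands in its parking tray, then carry the coupler to the ball stud and lower it gently over the ball, without forcing or dropping it, until it sits fully home and flush on the stud's flange before you let go. Then press the handle right down so that it locks under the ball. Leave the cup, the knife blank and the sanding block where they are.

Things in the scene. Friction and masses are not known exactly. Their poses are not given: they have to be found in the camera images.
- coupler: Tool-rest coupler, loose, 0.7 to 0.95 kg with handle, plain cast aluminium. Origin: centre of its open mouth on the underside; z up, x towards the rest plate, -x towards the handle. Eight-sided body 59 mm across flats, 51 mm high; two hinge cheeks reach to x = -48 mm at y = +-13 mm. It may stand on the ball turned to any yaw, and stands upright by itself on the stud's flange.
- coupler_grip (a point): Centre of the gripping rib, 73.5 mm above the mouth plane on the coupler's vertical axis; axes as the coupler's. The rib is 40 mm along x, 26 mm along y, and reaches from 51 to 96 mm above the mouth plane. Grip it across its 26 mm width (y).
- socket_roof (a point): Roof of the coupler's socket, on its axis 44 mm above the mouth plane. The socket opens downward, 35 mm across flats, 1.5 mm of room round the ball, with a slot at -x for the handle's claw.
- rest_plate (a point): Centre of the top of the flat steel rest plate, 68 (x) by 70 (y) by 5 mm, fixed to the coupler's +x side, 51 mm above the mouth plane, centre 62 mm from the coupler's axis.
- handle (a joint): Angle of the locking handle (rad): 0 = right down, lying level towards the coupler's -x, locked; grows as its free end is raised, stop at 1.0. Stays where it is left (stiff hinge, 0.1 N m, about 1.5 N at the grip point). Above about 0.5 its claw leaves the socket free for the ball.
- handle_hinge (a point): Point on the handle's hinge axis (parallel to coupler y), 34 mm from the coupler's axis towards -x and 34 mm above the mouth plane. A claw below it turns with the handle: with the handle down it lies under the fattest part of the ball; it cannot get there unless the coupler is home, and with it in the socket the ball cannot enter.
- handle_grip (a point): Point in the middle of the handle bar, 85 mm from the hinge towards the free end and 4 mm to the bar's upper side; moves with the handle. The bar is 14 mm wide (coupler y), 10 mm thick and ends 15 mm beyond this point.
- foot: Fixed steel foot of the ball stud, 96 mm across; origin at its centre on the bench. Above: a stem with a flange 100 mm across, a 16 mm neck and a 32 mm steel ball, its top 42 mm above the flange's top face. The flange's top is at an unmeasured 24 to 52 mm above the bench; flange and ball stand 6 mm off the foot's axis in an unknown direction (eccentric bush). The stem does not give.
- cradle: The fixed wooden parking tray in which the coupler stands at the start. Origin: underside, below the coupler's mouth centre; x as the coupler's x (the same yaw). Its floor is 8 mm above the bench, its rims 20 mm above the bench, with about 2 mm room round the coupler; a 20 x 60 mm wooden pillar 84 mm out carries the free end of the rest plate. Lift the coupler straight up. Not fastened: a hard pull on the handle tips it.
- cup: Bystander: steel cup, 68 mm wide and 75 mm high, origin at the centre of its underside.
- blank: Bystander: knife with a dark wooden grip lying flat, 255 mm long, 34 mm wide, 15 mm high; origin on the bench at the root of the blade, x towards the tip.
- block: Bystander: wooden sanding block 100 x 60 x 35 mm, origin at the centre of its underside.
There are look-alikes about, which are no part of the job. What is shaped like the foot but blue or orange is not meant.

How it is judged:
By the outcome, as a careful person would: the job done as asked, in the order asked, and still so for the second after the job is handed in, with the robot touching nothing.
It also fails if it takes over 72 s, if anything falls off the work surface, if the arm or the gripper's body presses on something with over 40 N, if the wrist force passes 120 N, or if a joint passes its speed limit or range.

## Working session

There is one attempt and no reset: what is moved stays moved. The work goes in short steps, Python scripts to look and compute and a shell command to move; the robot and the scene stay as the last step left them, time stands still between calls to the robot, and variables do not carry over. Pictures are saved under pics/ and viewed, and the job is handed in when it is done.

```bash
ls -la; mkdir -p pics; cat > h.py <<'E'
import numpy as np, cv2
from scipy.spatial.transform import Rotation as R
from station import get_obs,get_image,camera_model,finish_job,grasp_offset
def att(cm):
    a=np.array(cm["attitude"],float)
    return a if a.shape==(3,3) else (R.from_rotvec(a).as_matrix() if a.size==3 else R.from_quat(a).as_matrix())
def shot(name,tag):
    cm=camera_model(name); im,d=get_image(name)
    np.savez(f"pics/{tag}.npz",im=im,d=d,R=att(cm),t=np.array(cm["xyz"]),k=np.array([cm["fx"],cm["fy"],cm["cx"],cm["cy"]]))
    cv2.imwrite(f"pics/{tag}.png",im[:,:,::-1]); return load(tag)
def load(tag): return dict(np.load(f"pics/{tag}.npz"))
def ray(s,u,v):
    fx,fy,cx,cy=s["k"]; return s["R"]@np.array([(u-cx)/fx,(v-cy)/fy,1.])
def onz(s,u,v,z):
    r=ray(s,u,v); return s["t"]+r*(z-s["t"][2])/r[2]
def cloud(s):
    fx,fy,cx,cy=s["k"]; v,u=np.mgrid[:420,:560]; d=s["d"]
    P=np.stack([(u-cx)/fx*d,(v-cy)/fy*d,d],-1)@s["R"].T+s["t"]; P[d==0]=np.nan; return P
def proj(s,p):
    fx,fy,cx,cy=s["k"]; q=s["R"].T@(np.array(p)-s["t"]); return fx*q[0]/q[2]+cx,fy*q[1]/q[2]+cy
E
python3 - <<'E'
from h import *
print(get_obs()); print(grasp_offset)
for n in("scene","top","wrist"):
    print(n,camera_model(n)); shot(n,n+"0")
E
```

```text
total 12
drwxr-xr-x  3 agent agent 4096 Dec  7 02:50 .
drwxr-xr-x 23 root  root  4096 Dec  7 02:50 ..
drwxr-xr-x  2 agent agent 4096 Dec  7 02:50 pics
{'t': 0.0, 'q': array([-1.31800157e+00,  5.33812195e-02,  1.61430503e+00, -4.35320704e-06,
        1.47598712e+00, -1.19044292e-01]), 'dq': array([ 0.00131782,  0.00112878, -0.00035602,  0.00059745,  0.00169125,
       -0.00142202]), 'effort': array([ 1.94059639e-04, -3.93685985e+01, -3.70175529e+01, -1.33215194e-04,
        7.17879055e-03,  1.86138518e-07]), 'tool_pos': array([ 0.22689702, -0.58168929,  0.23004132]), 'tool_rot': array([ 2.01898064,  0.38191408, -2.0192752 ]), 'contact_force': array([-0.30557691, -0.23970108, -0.09123587]), 'wrist_torque': array([0.04072809, 0.00230749, 0.0416014 ]), 'opening': 0.08548896153347213}
0.0187
scene {'fx': 402.3525686370865, 'fy': 402.3525686370865, 'cx': 278.5156306209312, 'cy': 205.06292290123537, 'xyz': array([ 0.9741278 , -0.61262715,  0.86392994]), 'attitude': array([-2.32540027, -0.63847687,  0.23536881])}
top {'fx': 386.09372304960175, 'fy': 386.09372304960175, 'cx': 278.86299942096684, 'cy': 210.28680052833866, 'xyz': array([0.40149087, 0.00206759, 1.23402921]), 'attitude': array([-2.0850958 ,  2.13957898, -0.19609376])}
wrist {'fx': 347.12455328004427, 'fy': 347.12455328004427, 'cx': 280.1904137503447, 'cy': 208.5537851022428, 'xyz': array([ 0.30262395, -0.55233465,  0.37214821]), 'attitude': array([ 2.36565643, -1.61711425, -0.2630399 ])}
```

View pics/scene0.png

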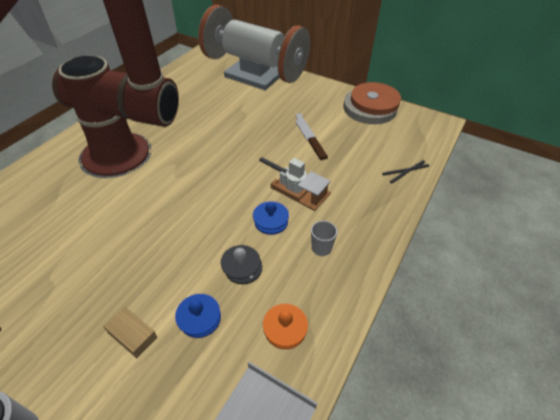

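View pics/top0.png

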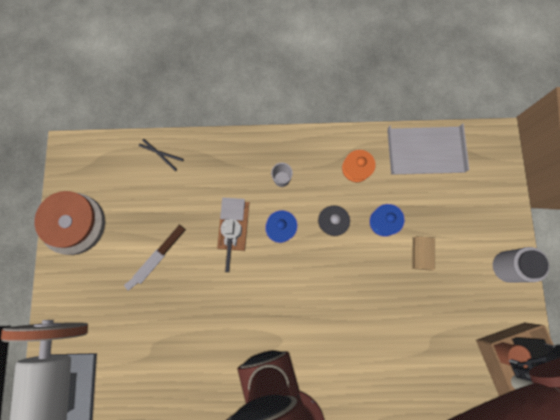

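View pics/wrist0.png

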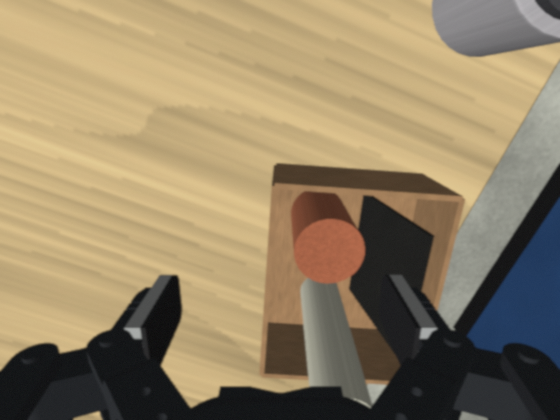

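Scene view: the coupler is in its tray at about (297,180) with the handle pointing to (265,162). The dark ball stud is at (241,263), with blue look-alikes at (270,217) and (198,315) and an orange one at (286,325). Top view: tray (232,228), handle end (228,270), dark stud (335,220). The wrist view shows nothing I need.

```bash
python3 - <<'E'
from h import *
for n,boxes in(("top0",{"coup":(205,185,262,280),"foot":(310,195,360,245)}),("scene0",{"coup":(250,145,340,215),"foot":(212,235,270,290)})):
    s=load(n);P=cloud(s)
    for k,(a,b,c,d) in boxes.items():
        im=s["im"][b:d,a:c,::-1]; cv2.imwrite(f"pics/{n}_{k}.png",cv2.resize(im,None,fx=7,fy=6 if (d-b)>90 else 7,interpolation=cv2.INTER_CUBIC))
        p=P[b:d,a:c].reshape(-1,3); print(n,k,np.nanmin(p,0),np.nanmax(p,0))
        z=p[:,2]; h,e=np.histogram(z[~np.isnan(z)],np.arange(-.01,.16,.005)); print([(round(x,3),int(y)) for x,y in zip(e,h) if y])
s=load("top0");P=cloud(s)
np.set_printoptions(linewidth=250)
print((P[195:246:2,310:361:2,2]*1000).round().astype(int))
print((P[190:280:2,212:256:2,2]*1000).round().astype(int))
E
```

```text
top0 coup [ 0.42874506  0.0706514  -0.00793379] [0.74047159 0.25704406 0.11018769]
[(np.float64(-0.01), 42), (np.float64(-0.005), 1528), (np.float64(0.0), 2154), (np.float64(0.005), 304), (np.float64(0.01), 89), (np.float64(0.015), 103), (np.float64(0.02), 139), (np.float64(0.025), 13), (np.float64(0.03), 6), (np.float64(0.035), 6), (np.float64(0.04), 17), (np.float64(0.045), 39), (np.float64(0.05), 148), (np.float64(0.055), 377), (np.float64(0.06), 263), (np.float64(0.065), 11), (np.float64(0.07), 7), (np.float64(0.075), 4), (np.float64(0.08), 3), (np.float64(0.085), 7), (np.float64(0.09), 3), (np.float64(0.095), 8), (np.float64(0.1), 72), (np.float64(0.105), 44), (np.float64(0.11), 1)]
top0 foot [ 0.53076777 -0.25047257 -0.00799553] [ 0.69690075 -0.08287822  0.07754512]
[(np.float64(-0.01), 17), (np.float64(-0.005), 660), (np.float64(0.0), 951), (np.float64(0.005), 78), (np.float64(0.01), 6), (np.float64(0.015), 3), (np.float64(0.025), 37), (np.float64(0.03), 445), (np.float64(0.035), 210), (np.float64(0.04), 2), (np.float64(0.055), 2), (np.float64(0.06), 12), (np.float64(0.065), 2
[... 28228 characters left out ...]
 -3                   -4                    0                    0                   -3                    4]
 [                   0                    3                   -1                    2                   -2                   -4                    8                    1                   -2                    2                    6
                     3                    0                    1                    1                    2                    1                    0                    4                    3                   -6                    1]]<stdin>:10: RuntimeWarning: invalid value encountered in cast
<stdin>:11: RuntimeWarning: invalid value encountered in cast
```

```bash
ls pics
```

```text
scene0.npz
scene0.png
scene0_coup.png
scene0_foot.png
top0.npz
top0.png
top0_coup.png
top0_foot.png
wrist0.npz
wrist0.png
```

```bash
python3 - <<'E'
from h import *
np.set_printoptions(precision=4,suppress=True)
for n,(a,b,c,d) in (("top0",(205,185,262,280)),("scene0",(250,145,340,215))):
    s=load(n);P=cloud(s); M=np.zeros((420,560),bool); M[b:d,a:c]=1
    def blob(lo,hi,tag,zz):
        m=M&(P[...,2]>lo)&(P[...,2]<hi); m=m.astype(np.uint8)
        k,l,st,cc=cv2.connectedComponentsWithStats(m)
        i=1+np.argmax(st[1:,4]); v,u=np.where(l==i)
        q=np.array([onz(s,x,y,zz) for x,y in zip(u,v)])[:,:2].astype(np.float32)
        r=cv2.minAreaRect(q*1000); print(n,tag,len(u),"mean",q.mean(0),"rect",r, "z",np.median(P[v,u,2]))
        return q
    blob(.095,.12,"rib",.104)
    blob(.052,.07,"plate+body",.059)
    if n=="top0":
        m=M&(P[...,2]>.045)&(P[...,2]<.062); m[:252]=0
        v,u=np.where(m); q=np.array([onz(s,x,y,.051) for x,y in zip(u,v)])[:,:2]
        f=cv2.fitLine((q*1000).astype(np.float32),cv2.DIST_L2,0,.01,.01).ravel(); print("handle",f,q.min(0),q.max(0),np.degrees(np.arctan2(f[1],f[0])))
for n,(a,b,c,d) in (("top0",(310,195,360,245)),("scene0",(212,235,270,290))):
    s=load(n);P=cloud(s); q=P[b:d,a:c].reshape(-1,3); q=q[~np.isnan(q[:,0])]
    fl=q[(q[:,2]>.026)&(q[:,2]<.042)]; print(n,"flange z",np.median(fl[:,2]),len(fl))
    zf=.034
    m=np.zeros((420,560),np.uint8); sub=P[b:d,a:c,2]; m[b:d,a:c]=(sub>.022)
    cs,_=cv2.findContours(m,cv2.RETR_EXTERNAL,cv2.CHAIN_APPROX_NONE); cc=max(cs,key=cv2.contourArea)
    w=np.array([onz(s,x,y,zf) for x,y in cc[:,0]])[:,:2].astype(np.float32); print("circ",cv2.minEnclosingCircle(w),cv2.fitEllipse(w*1000))
    ba=q[q[:,2]>.052]
    from scipy.optimize import least_squares
    r=least_squares(lambda c:np.linalg.norm(ba-c,axis=1)-.016,[.61,-.165,.06],loss="soft_l1",f_scale=.003); print("ball",r.x,len(ba))
E
```

```text
top0 rib 125 mean [0.5828 0.1648] rect ((582.6089477539062, 164.88922119140625), (27.04294776916504, 39.736934661865234), 85.05819702148438) z 0.10434207598945
top0 plate+body 639 mean [0.6293 0.1602] rect ((615.3407592773438, 162.35107421875), (70.4486083984375, 129.2047576904297), 85.19203186035156) z 0.05957866426973957
handle [  0.996   -0.0889 481.6897 174.5893] [0.4511 0.1662] [0.5119 0.1844] -5.1010494
scene0 rib 109 mean [0.5888 0.158 ] rect ((589.595703125, 157.80186462402344), (29.745004653930664, 44.8027229309082), 83.69048309326172) z 0.10153981441495175
scene0 plate+body 590 mean [0.6332 0.1532] rect ((621.0219116210938, 157.2909698486328), (72.71662902832031, 126.1838607788086), 84.86708068847656) z 0.057310386690231696
top0 flange z 0.033863635230041766 692
circ ((0.6043681502342224, -0.15816116333007812), 0.04996100440621376) ((604.379150390625, -158.42755126953125), (96.69930267333984, 97.14527130126953), 37.175079345703125)
ball [ 0.6045 -0.1585  0.0596] 84
scene0 flange z 0.03156564953806523 938
circ ((0.6087158918380737, -0.16340211033821106), 0.051116034388542175) ((608.7258911132812, -163.3907928466797), (96.91813659667969, 100.02011108398438), 31.40589141845703)
ball [ 0.6063 -0.1603  0.0576] 133
```

View pics/top0_coup.png

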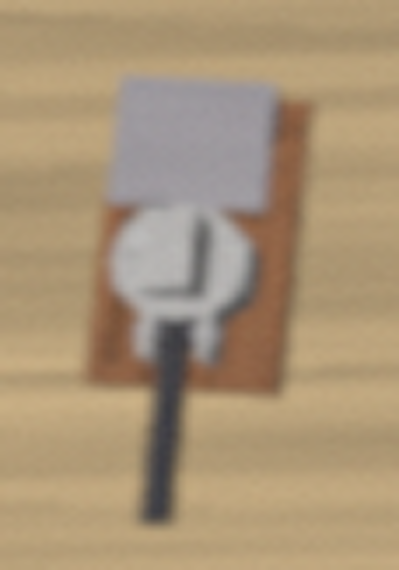

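View pics/top0_foot.png

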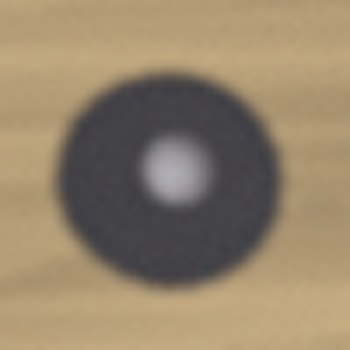

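View pics/scene0_coup.png

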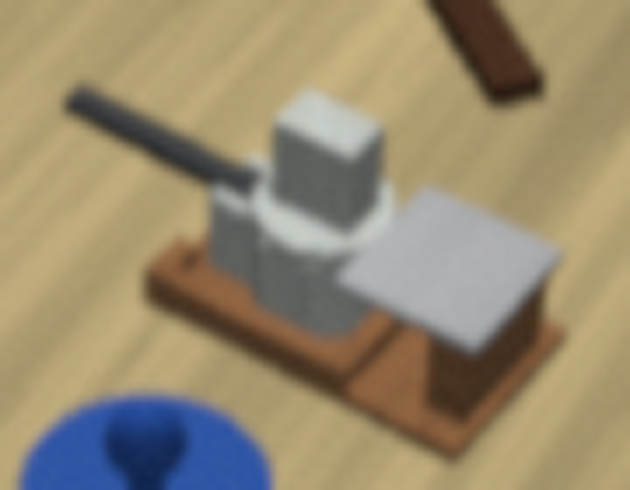

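The coupler rib top is at about (0.583, 0.165, 0.104), with yaw about −5° and the handle flat. The stud ball is near (0.604, −0.158) with the flange at about z = 0.034. The top view matches the given heights, while the scene view reads about 2.5 mm low. Next I work out the wrist camera's geometry and the clearances.

```bash
python3 - <<'E'
from h import *
np.set_printoptions(precision=4,suppress=True)
o=get_obs();T=R.from_rotvec(o["tool_rot"]).as_matrix();cm=camera_model("wrist");A=att(cm)
print("tool axes\n",T,"cam in tool",T.T@(cm["xyz"]-o["tool_pos"]),"\ncam axes in tool\n",T.T@A)
j=T[:,1];print("jaw yaw",np.degrees(np.arctan2(j[1],j[0])), "cam dir yaw",np.degrees(np.arctan2(*(cm["xyz"]-o["tool_pos"])[[1,0]])))
s=load("top0")
for nm,u,v,z in(("cup",282,175,.075),("orange",361,161,.08),("blueR",282,225,.07),("blueL",390,217,.07),("block",424,252,.035),("knife grip",175,238,.015)): print(nm,onz(s,u,v,z))
E
```

```text
tool axes
 [[-0.0004  0.3633 -0.9317]
 [ 0.0015 -0.9317 -0.3633]
 [-1.     -0.0016 -0.0002]] cam in tool [-0.1419 -0.0002 -0.0813] 
cam axes in tool
 [[-0.0008 -0.3157  0.9489]
 [ 1.     -0.0006  0.0006]
 [ 0.0004  0.9489  0.3157]]
jaw yaw -68.69708309172518 cam dir yaw 21.262685992724276
cup [0.7449 0.0006 0.075 ]
orange [ 0.7816 -0.2468  0.08  ]
blueR [0.5879 0.0047 0.07  ]
blueL [ 0.6039 -0.3253  0.07  ]
block [ 0.4976 -0.4307  0.035 ]
knife grip [0.5639 0.3468 0.015 ]
```

```bash
python3 -m crank '[[[0.026,0.029,0,-5],[0.052,0.058,0,-12],[0.078,0.087,0,-19],[0.104,0.117,0,-26.2],[0.130,0.146,0,-26.2]]]' 1 20
```

```text
t: 0.57
tool_pos: [0.3576, -0.4348, 0.2309]
tool_rot: [-2.175, 0.098, 2.175]
contact_force: [0.4, -0.4, 0.2]
opening: 0.0855
```

```bash
python3 -m crank '[[[0.027,0.031,0,0],[0.054,0.061,0,0],[0.081,0.092,0,0],[0.109,0.123,0,0],[0.137,0.154,0,0]]]'; python3 -m crank '[[[0.027,0.031,-0.010,0],[0.054,0.061,-0.020,0],[0.081,0.092,-0.030,0],[0.110,0.124,-0.041,0],[0.110,0.124,-0.041,0]]]'
```

```text
t: 0.98
tool_pos: [0.4948, -0.2806, 0.2311]
tool_rot: [-2.177, 0.093, 2.178]
contact_force: [0.7, -0.9, 1.3]
opening: 0.0854
t: 1.4
tool_pos: [0.6056, -0.153, 0.1873]
tool_rot: [-2.176, 0.083, 2.182]
contact_force: [-0.1, 0.3, -0.9]
opening: 0.0853
```

```bash
python3 - <<'E'
from h import *
o=get_obs();print(o["t"],o["tool_pos"],np.abs(o["dq"]).max()); shot("wrist","w1"); print(camera_model("wrist")["xyz"])
E
```

```text
1.4 [ 0.60560542 -0.15299736  0.18728072] 0.06385572173094727
[ 0.6860906  -0.16131842  0.32945808]
```

View pics/w1.png

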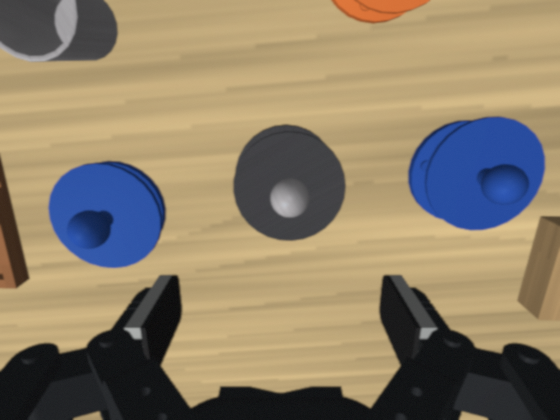

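The wrist view shows the dark stud centred: flange around (290,183), ball at (290,198). Blue look-alikes are on both sides. The arm was still settling, so I shoot again and fit the ball and flange.

```bash
python3 -m crank '[[[0,0,0,0],[0,0,0,0]]]'; cat > ball.py <<'E'
from h import *
import sys
from scipy.optimize import least_squares
def ball(s,c0,zc=.060):
    im=cv2.cvtColor(s["im"],cv2.COLOR_RGB2HSV); P=cloud(s)
    u0,v0=map(int,proj(s,c0))
    m=np.zeros((420,560),np.uint8); r=32
    m[v0-r:v0+r,u0-r:u0+r]=(s["im"][v0-r:v0+r,u0-r:u0+r].astype(int).sum(2)>300)
    z=np.nan_to_num(P[...,2]); md=((z>.048)&(z<.1)); mm=np.zeros_like(m); mm[v0-r:v0+r,u0-r:u0+r]=md[v0-r:v0+r,u0-r:u0+r]
    for nm,q in(("bright",m),("depth",mm)):
        k,l,st,_=cv2.connectedComponentsWithStats(q)
        i=1+np.argmax(st[1:,4]); cs,_=cv2.findContours((l==i).astype(np.uint8),cv2.RETR_EXTERNAL,cv2.CHAIN_APPROX_NONE)
        (x,y),rad=cv2.minEnclosingCircle(cs[0]); e=cv2.fitEllipse(cs[0])
        print(nm,"ctr px",np.round(e[0],2),np.round((x,y),2),"r",rad,e[1],"-> on z",zc,onz(s,*e[0],zc))
    v,u=np.where(mm>0); b=P[v,u]
    r=least_squares(lambda c:np.linalg.norm(b-c,axis=1)-.016,[*c0[:2],.06],loss="soft_l1",f_scale=.003); print("sphere",r.x,len(b))
    # flange mask
    f=((z>.022)&(z<.1)); cs,_=cv2.findContours((f&(abs(np.nan_to_num(P[...,0])-c0[0])<.06)&(abs(np.nan_to_num(P[...,1])-c0[1])<.06)).astype(np.uint8),cv2.RETR_EXTERNAL,cv2.CHAIN_APPROX_NONE)
    cc=max(cs,key=cv2.contourArea); w=np.array([onz(s,x,y,.0338) for x,y in cc[:,0]])[:,:2].astype(np.float32)
    print("flange",cv2.fitEllipse(w*1000),"z",np.nanmedian(P[...,2][f&(z<.045)&(np.hypot(P[...,0]-c0[0],P[...,1]-c0[1])<.045)]))
if __name__=="__main__":
    np.set_printoptions(precision=4,suppress=True)
    o=get_obs();print(o["t"],o["tool_pos"],np.abs(o["dq"]).max()); s=shot("wrist",sys.argv[1]); ball(s,np.array([.604,-.158,.06]))
E
python3 ball.py w2
```

```text
t: 1.62
tool_pos: [0.6035, -0.1591, 0.1904]
tool_rot: [-2.177, 0.094, 2.178]
contact_force: [0.0, 0.3, 1.2]
opening: 0.0855
1.6167 [ 0.6035 -0.1591  0.1904] 0.019177184667274853
bright ctr px [277.97 198.23] [278.5 197.5] r 18.398468017578125 (29.502567291259766, 35.81999206542969) -> on z 0.06 [ 0.6032 -0.1573  0.06  ]
depth ctr px [281.31 194.71] [281.39 194.69] r 19.461244583129883 (37.85300827026367, 38.054931640625) -> on z 0.06 [ 0.606  -0.1602  0.06  ]
sphere [ 0.6055 -0.1602  0.0585] 1178
flange ((606.2722778320312, -160.3430633544922), (97.94705963134766, 98.39344787597656), 94.29852294921875) z 0.032607989250239
```

```bash
python3 -m crank '[[[-0.003,0.040,0.010,0],[-0.005,0.080,0.020,0],[-0.008,0.120,0.030,0],[-0.010,0.160,0.044,0],[-0.013,0.200,0.044,0]]]'; python3 -m crank '[[[-0.002,0.040,0,0],[-0.005,0.080,0,0],[-0.008,0.110,0,0],[-0.008,0.124,0,0],[-0.008,0.124,0,0]]]';python3 -m crank '[[[0,0,0,0],[0,0,0,0]]]'
python3 - <<'E'
from h import *
np.set_printoptions(precision=4,suppress=True)
o=get_obs();print(o["t"],o["tool_pos"],np.abs(o["dq"]).max()); s=shot("wrist","w3"); P=cloud(s); z=np.nan_to_num(P[...,2])
def rect(m,zz,tag):
    k,l,st,_=cv2.connectedComponentsWithStats(m.astype(np.uint8)); i=1+np.argmax(st[1:,4]); v,u=np.where(l==i)
    q=np.array([onz(s,x,y,zz) for x,y in zip(u,v)])[:,:2].astype(np.float32); r=cv2.minAreaRect(q*1000)
    print(tag,len(u),np.median(P[v,u,2]),"mean",q.mean(0),r,"px",u.mean(),v.mean())
reg=(abs(P[...,0]-.583)<.2)&(abs(P[...,1]-.165)<.06)
rect(reg&(z>.097)&(z<.12),.104,"rib")
rect(reg&(z>.054)&(z<.066)&(P[...,0]>.612),.059,"plate")
h=reg&(z>.043)&(z<.062)&(P[...,0]<.52); rect(h,.051,"handle")
E
```

```text
t: 2.08
tool_pos: [0.592, 0.0413, 0.2387]
tool_rot: [-2.184, 0.097, 2.169]
contact_force: [0.4, 0.7, 0.5]
opening: 0.0854
t: 2.5
tool_pos: [0.5828, 0.1668, 0.235]
tool_rot: [-2.18, 0.091, 2.177]
contact_force: [-0.1, -0.3, -0.1]
opening: 0.0853
t: 2.67
tool_pos: [0.5833, 0.1637, 0.2345]
tool_rot: [-2.177, 0.096, 2.176]
contact_force: [0.1, 0.3, -0.3]
opening: 0.0854
2.6667 [0.5833 0.1637 0.2345] 0.009340256792780754
rib 1483 0.10318282396451112 mean [0.5866 0.1641] ((586.4801025390625, 163.88133239746094), (25.40692138671875, 40.13534164428711), 84.1182861328125) px 279.33243425488877 193.74241402562373
plate 6221 0.058345932647230925 mean [0.6478 0.1587] ((645.7041625976562, 158.68136596679688), (69.93380737304688, 68.42023468017578), 84.94436645507812) px 279.32615335155117 112.47596849381128
handle 780 0.05196251255651735 mean [0.4869 0.1731] ((485.51849365234375, 172.99110412597656), (13.562582969665527, 68.54570007324219), 84.58592987060547) px 279.21153846153845 271.4217948717949
```

View pics/w3.png

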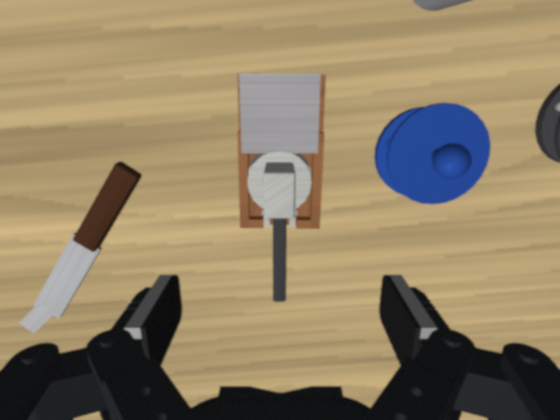

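The coupler, rib and handle all lie on image column 279, so the tool's mid-plane and yaw are already aligned with it. I refine the rib's top face along x, because its side face can bias the mask.

```bash
python3 - <<'E'
from h import *
np.set_printoptions(precision=4,suppress=True,linewidth=200)
s=load("w3"); g=s["im"].astype(int).sum(2)//3; P=cloud(s)
print("col mean vs row"); 
for v in range(158,226): print(v,int(g[v,272:288].mean()),round(float(np.nanmedian(P[v,272:288,2]))*1,4) if 0 else round(1000*float(np.nanmedian(P[v,272:288,2]))),end=" | ")
print(); print([ (u,int(g[180:205,u].mean()),round(1000*float(np.nanmedian(P[180:205,u,2])))) for u in range(256,304,1)])
for v in (171,172,173,174,212,213,214,215,216,217): print(v,onz(s,279.3,v,.104))
s=load("top0"); g=s["im"].astype(int).sum(2)//3;P=cloud(s)
print([(v,int(g[v,229:234].mean()),round(1000*float(np.nanmedian(P[v,229:234,2])))) for v in range(210,245)])
E
```

```text
col mean vs row
158 179 58 | 159 181 58 | 160 181 58 | 161 166 59 | 162 131 62 | 163 97 66 | 164 84 71 | 165 82 76 | 166 82 80 | 167 82 84 | 168 82 88 | 169 81 93 | 170 82 96 | 171 90 100 | 172 112 103 | 173 140 103 | 174 163 103 | 175 174 103 | 176 177 103 | 177 177 103 | 178 177 103 | 179 178 104 | 180 178 103 | 181 179 103 | 182 179 103 | 183 180 103 | 184 180 103 | 185 179 103 | 186 179 103 | 187 179 103 | 188 178 103 | 189 178 104 | 190 178 103 | 191 178 103 | 192 178 103 | 193 178 104 | 194 178 103 | 195 178 103 | 196 178 103 | 197 179 104 | 198 180 104 | 199 180 104 | 200 180 103 | 201 180 104 | 202 180 103 | 203 180 103 | 204 180 103 | 205 179 103 | 206 179 103 | 207 178 103 | 208 177 103 | 209 176 104 | 210 176 103 | 211 175 103 | 212 175 103 | 213 174 103 | 214 174 103 | 215 174 103 | 216 172 103 | 217 156 103 | 218 120 50 | 219 84 50 | 220 70 50 | 221 67 50 | 222 67 50 | 223 68 50 | 224 73 51 | 225 78 50 | 
[(256, 173, 58), (257, 176, 58), (258, 177, 58), (259, 178, 58), (260, 178, 58), (261, 178, 58), (262, 178, 59), (263, 178, 58), (264, 179, 102), (265, 180, 103), (266,
[... 772 characters left out ...]
[0.5702 0.1656 0.104 ]
214 [0.5693 0.1656 0.104 ]
215 [0.5684 0.1657 0.104 ]
216 [0.5676 0.1658 0.104 ]
217 [0.5667 0.1659 0.104 ]
[(210, 154, 60), (211, 154, 59), (212, 154, 58), (213, 154, 61), (214, 156, 60), (215, 157, 60), (216, 158, 59), (217, 157, 60), (218, 160, 60), (219, 166, 60), (220, 170, 106), (221, 167, 104), (222, 162, 104), (223, 158, 101), (224, 156, 103), (225, 155, 105), (226, 155, 103), (227, 155, 102), (228, 155, 101), (229, 152, 101), (230, 152, 103), (231, 148, 102), (232, 137, 103), (233, 124, 98), (234, 142, 80), (235, 168, 58), (236, 176, 60), (237, 159, 60), (238, 126, 56), (239, 102, 49), (240, 101, 51), (241, 96, 52), (242, 92, 51), (243, 92, 49), (244, 92, 50)]
```

```bash
python3 -m crank '[[[-0.039,0.003,0,0],[-0.078,0.007,0,0],[-0.117,0.0103,-0.010,0],[-0.117,0.0103,-0.050,0],[-0.117,0.0103,-0.090,0]]]' 0.5 20;  python3 -m crank '[[[0,0,-0.030,0],[0,0,-0.060,0],[0,0,-0.060,0],[0,0,-0.060,0]]]'
python3 - <<'E'
from h import *
s=shot("wrist","w4"); shot("scene","s4"); print(get_obs()["tool_pos"])
E
```

```text
t: 3.13
tool_pos: [0.4674, 0.1753, 0.1476]
tool_rot: [-2.187, 0.092, 2.165]
contact_force: [1.0, 0.2, 0.1]
opening: 0.0431
t: 3.47
tool_pos: [0.4649, 0.1745, 0.083]
tool_rot: [-2.173, 0.096, 2.181]
contact_force: [-0.5, -1.0, -0.6]
opening: 0.0429
[0.46771541 0.17550919 0.08659176]
```

View pics/w4.png

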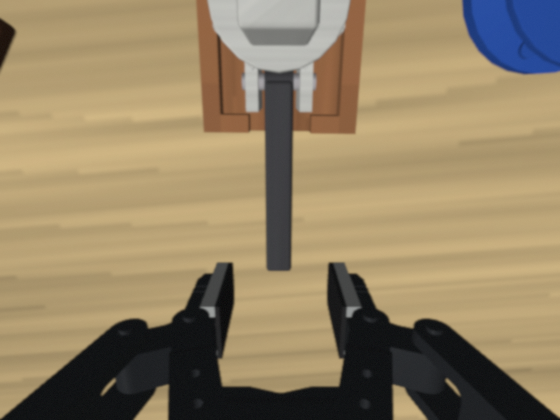

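View pics/s4.png

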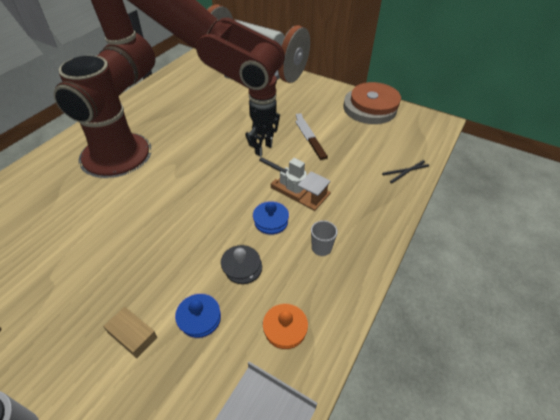

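The bar is centred between the pads: bar at column 279, pad mid-line about 280. I check the bar end's x before going down.

```bash
python3 - <<'E'
from h import *
np.set_printoptions(precision=4,suppress=True)
o=get_obs();print(o["t"],o["tool_pos"],np.abs(o["dq"]).max());s=shot("wrist","w5");P=cloud(s)
m=(P[...,2]>.04)&(P[...,2]<.062)&(s["im"].sum(2)<250); m[:130]=0; m[:,:262]=0; m[:,300:]=0
v,u=np.where(m);print(u.min(),u.max(),v.min(),v.max(),np.median(P[v,u,2]));
for r in(v.max()+.5,): print("end",onz(s,279,r,.051))
E
```

```text
3.5667 [0.4677 0.1755 0.0866] 0.02172607360338514
269 295 130 271 0.051861334375152085
end [0.4521 0.1777 0.051 ]
```

```bash
python3 -m crank '[[[0,0.0005,-0.020,0],[0,0.0005,-0.040,0],[0,0.0005,-0.055,0],[0,0.0005,-0.060,0],[0,0.0005,-0.060,0]]]';  python3 -m crank '[[[0,0,0,0],[0,0,0,0]]]'; python3 -m crank '[[[0,0,0,0],[0,0,0,0],[0,0,0,0],[0,0,0,0]]]' 0.1 20; python3 -m crank '[[[0,0,0,0]]]'
```

```text
t: 4.03
tool_pos: [0.4663, 0.1763, 0.0248]
tool_rot: [-2.178, 0.093, 2.177]
contact_force: [-0.4, -0.2, -0.7]
opening: 0.0425
t: 4.2
tool_pos: [0.4676, 0.1767, 0.0263]
tool_rot: [-2.181, 0.092, 2.174]
contact_force: [0.3, 0.6, -0.0]
opening: 0.0428
t: 4.53
tool_pos: [0.4666, 0.1764, 0.025]
tool_rot: [-2.179, 0.093, 2.176]
contact_force: [0.0, -0.4, 1.9]
opening: 0.0139
t: 4.62
tool_pos: [0.4666, 0.1764, 0.0249]
tool_rot: [-2.179, 0.093, 2.176]
contact_force: [1.0, -0.4, 1.9]
opening: 0.0135
```

```bash
python3 -m crank '[[[0.0003,0,0.006,0],[0.0012,-0.0001,0.0127,0],[0.0025,-0.0002,0.019,0],[0.0044,-0.0004,0.025,0],[0.0044,-0.0004,0.025,0]]]';  python3 -m crank '[[[0.002,-0.0002,0.006,0],[0.0049,-0.0004,0.0118,0],[0.008,-0.0007,0.017,0],[0.0115,-0.001,0.0225,0],[0.0115,-0.001,0.0225,0]]]'
python3 - <<'E'
from h import *
o=get_obs(); print(o["tool_pos"],o["contact_force"],o["wrist_torque"],o["opening"])
shot("wrist","w6"); shot("scene","s6")
E
```

```text
t: 5.03
tool_pos: [0.4702, 0.176, 0.0504]
tool_rot: [-2.177, 0.093, 2.179]
contact_force: [-2.3, -1.8, 0.0]
opening: 0.0137
t: 5.45
tool_pos: [0.4829, 0.175, 0.0733]
tool_rot: [-2.179, 0.093, 2.176]
contact_force: [-1.8, -1.0, -1.3]
opening: 0.0134
[0.48292403 0.17501427 0.07333296] [-1.76349812 -1.00193895 -1.29046849] [-0.30887432  0.60811884 -0.20566607] 0.013422049717964324
```

View pics/w6.png

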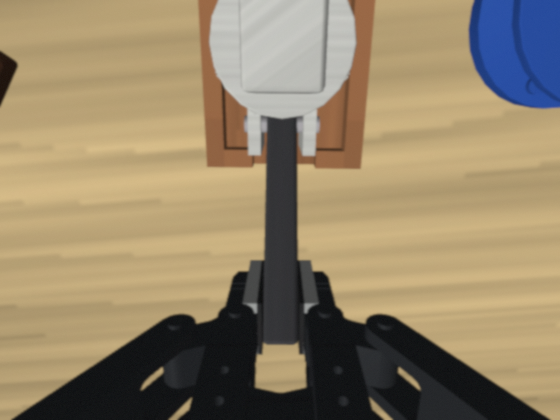

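The handle is coming up between the pads, at about 0.6 rad now, and the coupler stays level in the tray. The forces are small, so I continue to about 0.9.

```bash
python3 -m crank '[[[0.004,-0.0003,0.005,0],[0.0082,-0.0007,0.0098,0],[0.0128,-0.0011,0.0142,0],[0.0176,-0.0015,0.0182,0],[0.0176,-0.0015,0.0182,0]]]';  python3 -m crank '[[[0,0,0,0],[0,0,0,0]]]'; python3 -m crank '[[[0,0,0,0],[0,0,0,0],[0,0,0,0]]]' 0.6; python3 - <<'E'
from h import *
shot("wrist","w7"); shot("scene","s7");s=load("s7"); cv2.imwrite("pics/s7c.png",cv2.resize(s["im"][120:220,230:350,::-1],None,fx=6,fy=6,interpolation=cv2.INTER_CUBIC))
E
```

```text
t: 5.97
tool_pos: [0.501, 0.1735, 0.0911]
tool_rot: [-2.18, 0.093, 2.175]
contact_force: [1.1, -0.6, -5.9]
opening: 0.0135
t: 6.13
tool_pos: [0.5005, 0.1733, 0.0904]
tool_rot: [-2.181, 0.093, 2.175]
contact_force: [2.5, -1.1, -4.6]
opening: 0.0135
t: 6.38
tool_pos: [0.5001, 0.1738, 0.091]
tool_rot: [-2.18, 0.092, 2.175]
contact_force: [-0.2, 0.2, 0.6]
opening: 0.0492
```

View pics/w7.png

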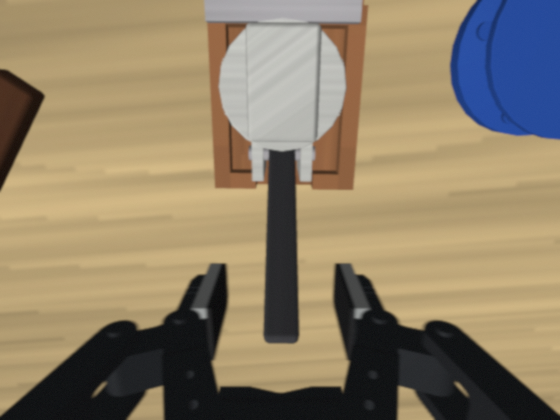

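View pics/s7c.png

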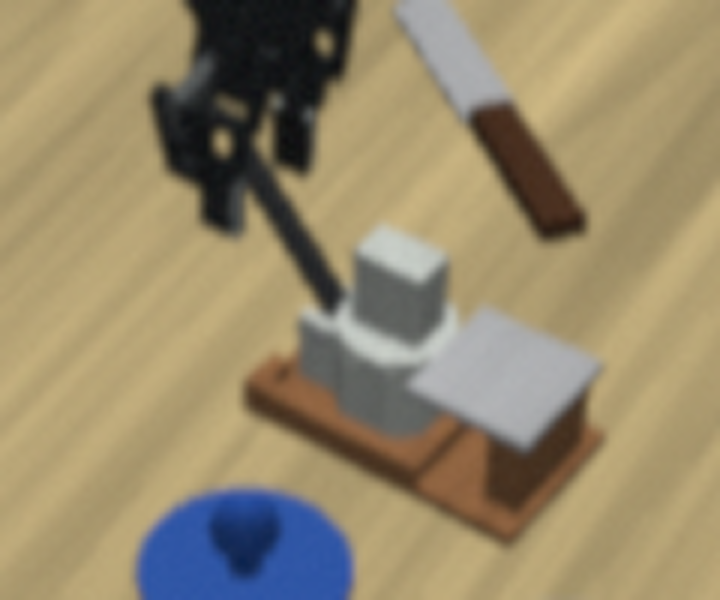

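The handle is at about 0.9 rad and clear of the fingers, and the coupler still stands in the tray. I go up, over the rib, and measure again.

```bash
python3 -m crank '[[[0,0,0.035,0],[0,0,0.075,0],[0,0,0.115,0],[0.010,-0.001,0.143,0],[0.050,-0.006,0.143,0]]]' 0.7 20;python3 -m crank '[[[0.033,-0.004,0,0],[0.033,-0.004,0,0],[0.033,-0.004,0,0],[0.033,-0.004,0,0]]]'
cat > rib.py <<'E'
from h import *
import sys
np.set_printoptions(precision=4,suppress=True)
def rib(s,zt):
    P=cloud(s);g=s["im"].astype(int).sum(2)//3;z=P[...,2]
    m=(z>zt-.006)&(z<zt+.006)&(g>125); m[:150]=0;m[240:]=0;m[:,:240]=0;m[:,320:]=0
    k,l,st,_=cv2.connectedComponentsWithStats(m.astype(np.uint8)); i=1+np.argmax(st[1:,4]); v,u=np.where(l==i)
    q=np.array([onz(s,x,y,zt) for x,y in zip(u,v)])[:,:2].astype(np.float32); r=cv2.minAreaRect(q*1000)
    print("rib",len(u),np.median(P[v,u,2]),"mean",q.mean(0),r,"px",u.mean(),v.mean())
if __name__=="__main__":
    o=get_obs();print(o["t"],o["tool_pos"],np.abs(o["dq"]).max()); rib(shot("wrist",sys.argv[1]),.104); rib(load("w3"),.104)
E
python3 rib.py w8
```

```text
t: 6.9
tool_pos: [0.5511, 0.1694, 0.2436]
tool_rot: [-2.193, 0.086, 2.162]
contact_force: [1.3, 0.6, 1.3]
opening: 0.0594
t: 7.23
tool_pos: [0.582, 0.1635, 0.2326]
tool_rot: [-2.176, 0.093, 2.179]
contact_force: [-0.1, -1.2, -0.5]
opening: 0.0598
7.2333 [0.582  0.1635 0.2326] 0.023258774088923944
rib 1462 0.10324243532226024 mean [0.5844 0.1655] ((584.4047241210938, 165.57208251953125), (25.627334594726562, 38.82626724243164), 85.0689697265625) px 277.5232558139535 195.3187414500684
rib 1416 0.10322217902443098 mean [0.5857 0.1642] ((585.5126953125, 163.98098754882812), (25.40692138671875, 38.19026565551758), 84.1182861328125) px 279.3234463276836 194.80225988700565
```

View pics/w8.png

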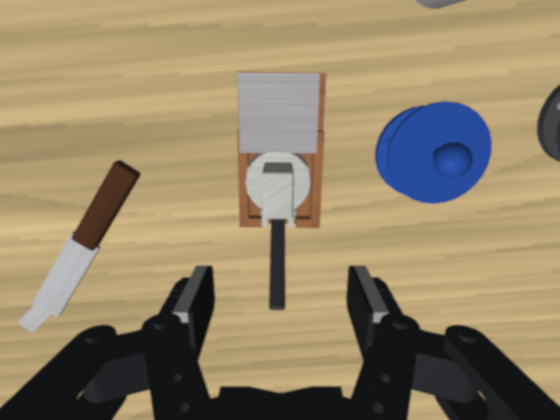

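```bash
python3 -m crank '[[[0.001,0.002,-0.035,0],[0.001,0.002,-0.070,0],[0.001,0.002,-0.105,0],[0.001,0.002,-0.135,0],[0.001,0.002,-0.150,0]]]';python3 -m crank '[[[0,0,0,0],[0,0,0,0],[0,0,0,0]]]'
python3 - <<'E'
from h import *
print(get_obs()["tool_pos"]); shot("wrist","w9")
E
```

```text
t: 7.7
tool_pos: [0.5794, 0.1654, 0.0784]
tool_rot: [-2.171, 0.094, 2.186]
contact_force: [-0.9, -0.1, 0.0]
opening: 0.0598
t: 7.95
tool_pos: [0.5842, 0.1659, 0.0852]
tool_rot: [-2.181, 0.092, 2.174]
contact_force: [0.6, 0.0, 0.4]
opening: 0.06
[0.58422012 0.16586467 0.08517566]
```

View pics/w9.png

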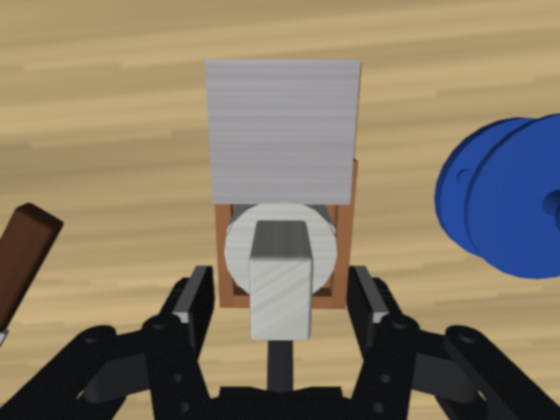

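The rib sits mid-way between the pads (rib column 281, pad mid 280). I go down and grip.

```bash
python3 -m crank '[[[0,0,-0.010,0],[0,0,-0.021,0],[0,0,-0.021,0],[0,0,-0.021,0]]]';python3 -m crank '[[[0,0,0,0],[0,0,0,0],[0,0,0,0],[0,0,0,0]]]' 0.2 30; python3 -m crank '[[[0,0,0,0],[0,0,0,0]]]' 0.2 80
```

```text
t: 8.33
tool_pos: [0.5824, 0.1653, 0.0607]
tool_rot: [-2.175, 0.094, 2.181]
contact_force: [0.1, -1.3, 0.4]
opening: 0.0601
t: 8.67
tool_pos: [0.5838, 0.1657, 0.0624]
tool_rot: [-2.178, 0.093, 2.176]
contact_force: [0.9, 1.9, 0.0]
opening: 0.0258
t: 8.83
tool_pos: [0.5839, 0.1658, 0.0626]
tool_rot: [-2.179, 0.092, 2.176]
contact_force: [0.7, 0.5, 1.2]
opening: 0.0253
```

```bash
python3 -m crank '[[[0,0,0.004,0],[0,0,0.010,0],[0,0,0.018,0],[0,0,0.027,0],[0,0,0.036,0]]]';python3 -m crank '[[[0,0,0.020,0],[0,0,0.045,0],[0,0,0.070,0],[0,0,0.084,0],[0,0,0.084,0]]]';python3 -m crank '[[[0,0,0,0],[0,0,0,0]]]'
python3 - <<'E'
from h import *
o=get_obs();print(o["tool_pos"],o["wrist_torque"]); shot("wrist","w10"); s=shot("scene","s10");cv2.imwrite("pics/s10c.png",cv2.resize(s["im"][90:220,220:350,::-1],None,fx=4.5,fy=4.5,interpolation=cv2.INTER_CUBIC))
E
```

```text
t: 9.25
tool_pos: [0.5828, 0.1653, 0.0981]
tool_rot: [-2.176, 0.094, 2.179]
contact_force: [0.0, 0.0, -7.7]
opening: 0.0251
t: 9.67
tool_pos: [0.5863, 0.1659, 0.188]
tool_rot: [-2.187, 0.091, 2.166]
contact_force: [0.1, 0.1, -7.2]
opening: 0.0255
t: 9.83
tool_pos: [0.5823, 0.1653, 0.1801]
tool_rot: [-2.175, 0.094, 2.181]
contact_force: [0.2, 0.6, -8.6]
opening: 0.0248
[0.58225414 0.1652698  0.18007232] [-0.00568011  0.04800646 -0.03202293]
```

View pics/s10c.png

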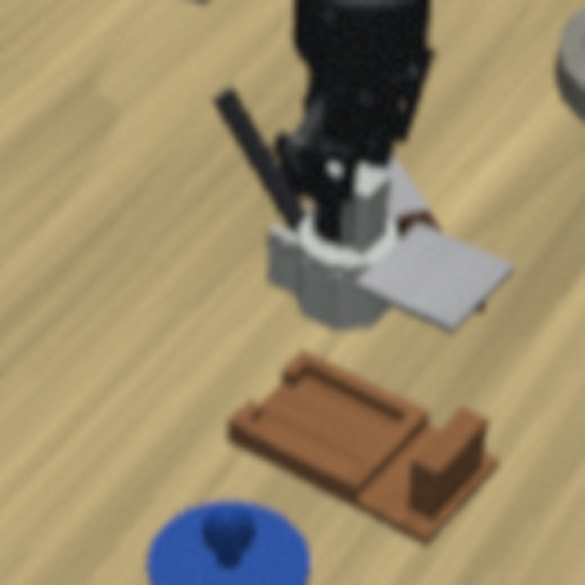

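View pics/w10.png

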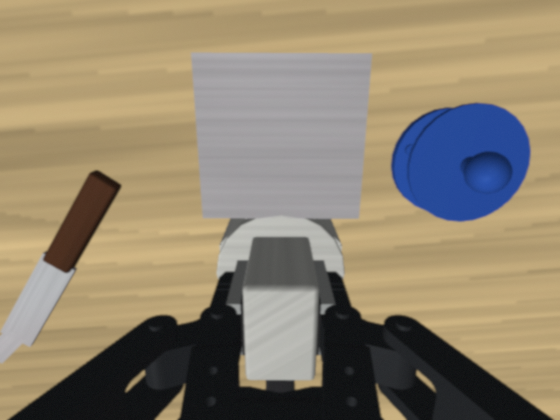

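Lifted cleanly and level; the measured weight is about 8 N. I carry it across to above the ball.

```bash
python3 -m crank '[[[0.001,-0.020,0,0],[0.003,-0.050,0,0],[0.005,-0.083,0,0],[0.008,-0.116,0,0],[0.010,-0.149,0,0]]]';python3 -m crank '[[[0.002,-0.033,0,0],[0.004,-0.066,0,0],[0.006,-0.099,0,0],[0.008,-0.129,0,0],[0.010,-0.155,0,0]]]';python3 -m crank '[[[0.001,-0.015,0,0],[0.0016,-0.0217,0,0],[0.0016,-0.0217,0,0],[0.0016,-0.0217,0,0],[0.0016,-0.0217,0,0]]]';python3 -m crank '[[[0,0,0,0],[0,0,0,0],[0,0,0,0]]]'
python3 - <<'E'
from h import *
np.set_printoptions(precision=4,suppress=True)
o=get_obs();print(o["tool_pos"],o["contact_force"],o["wrist_torque"],np.abs(o["dq"]).max())
s=shot("wrist","w11");t=shot("top","t11");c=shot("scene","s11");print(get_obs()["tool_pos"])
zp=o["tool_pos"][2]-.0036
for nm,q in(("w",s),("t",t)):
    P=cloud(q);m=(abs(P[...,2]-zp)<.007)&(P[...,0]>.63)&(P[...,0]<.72)&(abs(P[...,1]+.16)<.06)
    k,l,st,_=cv2.connectedComponentsWithStats(m.astype(np.uint8)); i=1+np.argmax(st[1:,4]); v,u=np.where(l==i)
    w=np.array([onz(q,x,y,zp) for x,y in zip(u,v)])[:,:2].astype(np.float32);r=cv2.minAreaRect(w*1000);print(nm,len(u),w.mean(0),r,np.median(P[v,u,2]),zp)
cv2.imwrite("pics/s11c.png",cv2.resize(c["im"][170:300,180:310,::-1],None,fx=4.5,fy=4.5,interpolation=cv2.INTER_CUBIC))
E
```

```text
t: 10.35
tool_pos: [0.5924, 0.0153, 0.1799]
tool_rot: [-2.175, 0.092, 2.181]
contact_force: [0.9, -1.6, -7.9]
opening: 0.0254
t: 10.77
tool_pos: [0.6023, -0.1405, 0.1798]
tool_rot: [-2.174, 0.094, 2.18]
contact_force: [0.0, 0.5, -8.3]
opening: 0.0251
t: 11.18
tool_pos: [0.6048, -0.1587, 0.1814]
tool_rot: [-2.177, 0.09, 2.179]
contact_force: [-1.1, 0.8, -8.5]
opening: 0.0251
t: 11.43
tool_pos: [0.6051, -0.1593, 0.1821]
tool_rot: [-2.178, 0.092, 2.178]
contact_force: [0.8, 0.2, -8.1]
opening: 0.0249
[ 0.6051 -0.1593  0.1821] [ 0.7594  0.1701 -8.0831] [0.0208 0.0073 0.0244] 0.0037553895956974805
[ 0.6051 -0.1599  0.1821]
w 28322 [ 0.6689 -0.165 ] ((664.594482421875, -164.58255004882812), (69.68008422851562, 72.4046859741211), 84.98820495605469) 0.1778046811040434 0.17852031672737503Traceback (most recent call last):
  File "<stdin>", line 8, in <module>
    return _wrapfunc(a, 'argmax', axis=axis, out=out, **kwds)
    return bound(*args, **kwds)
ValueError: attempt to get argmax of an empty sequence
```

View pics/w11.png

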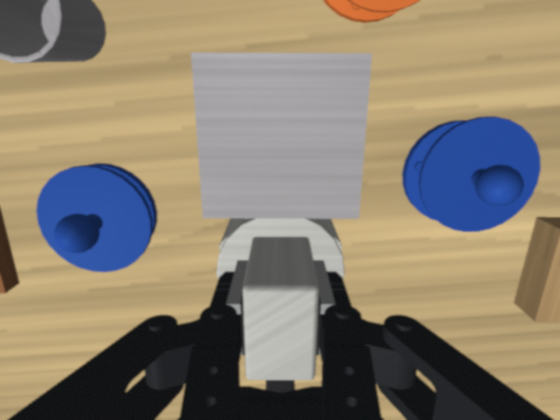

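View pics/t11.png

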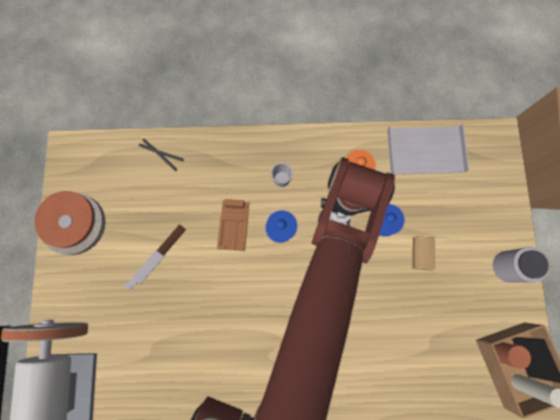

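```bash
python3 - <<'E'
from h import *
np.set_printoptions(precision=4,suppress=True)
s=load("w11"); g=s["im"].astype(int).sum(2)//3
print([(v,int(g[v,270:292].mean())) for v in list(range(49,58))+list(range(213,224))])
print([(u,int(g[100:150,u].mean())) for u in list(range(194,204))+list(range(360,372))])
zp=.1785
a=onz(s,281,53,zp);b=onz(s,281,218,zp);print(a,b,(a+b)/2,np.linalg.norm(a-b)); e=np.array([np.cos(np.radians(-4.95)),np.sin(np.radians(-4.95)),0]); print("axis from plate",(a+b)/2-.062*e)
c=load("s11"); cv2.imwrite("pics/s11c.png",cv2.resize(c["im"][170:300,180:310,::-1],None,fx=4.5,fy=4.5,interpolation=cv2.INTER_CUBIC))
E
```

```text
[(49, 149), (50, 150), (51, 152), (52, 158), (53, 168), (54, 173), (55, 174), (56, 173), (57, 172), (213, 159), (214, 159), (215, 160), (216, 161), (217, 165), (218, 176), (219, 186), (220, 190), (221, 191), (222, 191), (223, 191)]
[(194, 161), (195, 162), (196, 162), (197, 163), (198, 163), (199, 163), (200, 163), (201, 163), (202, 163), (203, 163), (360, 161), (361, 162), (362, 161), (363, 161), (364, 161), (365, 159), (366, 157), (367, 155), (368, 155), (369, 155), (370, 155), (371, 155)]
[ 0.7006 -0.1676  0.1785] [ 0.6333 -0.162   0.1785] [ 0.667  -0.1648  0.1785] 0.06748072696161855
axis from plate [ 0.6052 -0.1594  0.1785]
```

View pics/s11c.png

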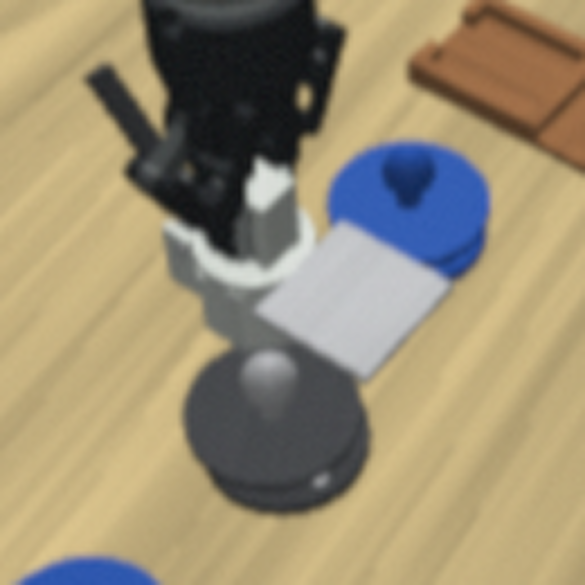

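Plate edges put the coupler axis at (0.605, −0.159) against the ball at (0.606, −0.160), so I nudge by half a millimetre and start down, watching the force.

```bash
python3 -m crank '[[[0.0005,-0.0004,-0.010,0],[0.0005,-0.0004,-0.022,0],[0.0005,-0.0004,-0.034,0],[0.0005,-0.0004,-0.042,0],[0.0005,-0.0004,-0.045,0]]]';python3 -m crank '[[[0,0,0,0],[0,0,0,0],[0,0,0,0]]]';python3 -m crank '[[[0,0,-0.002,0],[0,0,-0.004,0],[0,0,-0.006,0],[0,0,-0.008,0]]]'
python3 - <<'E'
from h import *
o=get_obs();print(o["tool_pos"],o["contact_force"],o["wrist_torque"])
c=shot("scene","s12"); cv2.imwrite("pics/s12c.png",cv2.resize(c["im"][170:300,180:310,::-1],None,fx=4.5,fy=4.5,interpolation=cv2.INTER_CUBIC))
E
```

```text
t: 12.0
tool_pos: [0.6036, -0.16, 0.1331]
tool_rot: [-2.171, 0.091, 2.183]
contact_force: [1.3, 0.4, -8.2]
opening: 0.0252
t: 12.25
tool_pos: [0.6061, -0.1609, 0.1378]
tool_rot: [-2.179, 0.094, 2.176]
contact_force: [0.1, 0.7, -8.6]
opening: 0.025
t: 12.58
tool_pos: [0.6056, -0.1606, 0.129]
tool_rot: [-2.178, 0.093, 2.177]
contact_force: [-0.3, -0.5, -7.7]
opening: 0.0252
[ 0.60557184 -0.16064322  0.12900372] [-0.29425566 -0.46308682 -7.69851647] [0.0082063  0.04712806 0.01213409]
```

View pics/s12c.png

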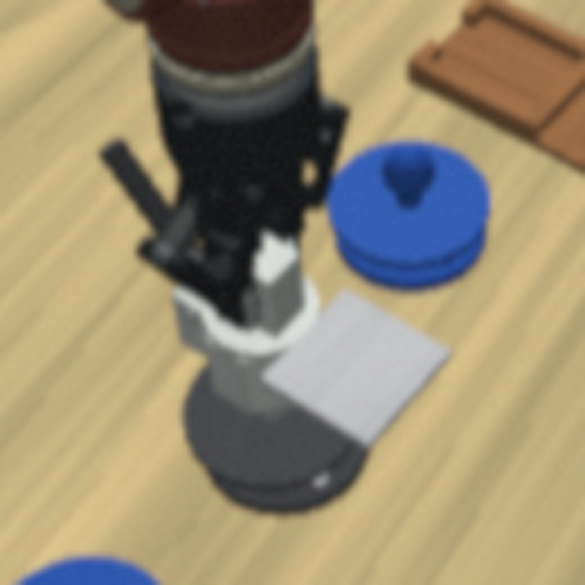

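The ball is now at the mouth, with no contact load. I go on slowly.

```bash
python3 -m crank '[[[0,0,-0.002,0],[0,0,-0.004,0],[0,0,-0.006,0],[0,0,-0.008,0]]]';python3 -m crank '[[[0,0,0,0]]]'
```

```text
t: 12.97
tool_pos: [0.6055, -0.1606, 0.1207]
tool_rot: [-2.178, 0.093, 2.178]
contact_force: [-0.2, 0.5, -7.9]
opening: 0.0252
t: 13.05
tool_pos: [0.6051, -0.1605, 0.1203]
tool_rot: [-2.176, 0.093, 2.179]
contact_force: [-0.6, -0.4, -8.1]
opening: 0.0254
```

```bash
python3 -m crank '[[[0,0,-0.002,0],[0,0,-0.004,0],[0,0,-0.006,0],[0,0,-0.008,0]]]';python3 -m crank '[[[0,0,0,0]]]'; python3 -m crank '[[[0,0,-0.002,0],[0,0,-0.004,0],[0,0,-0.006,0]]]';python3 -m crank '[[[0,0,0,0]]]'
```

```text
t: 13.38
tool_pos: [0.6055, -0.1606, 0.1128]
tool_rot: [-2.178, 0.093, 2.178]
contact_force: [-0.4, -0.6, -7.8]
opening: 0.0249
t: 13.47
tool_pos: [0.6051, -0.1605, 0.1123]
tool_rot: [-2.176, 0.093, 2.179]
contact_force: [-0.1, -0.9, -8.5]
opening: 0.0248
t: 13.72
tool_pos: [0.6056, -0.1607, 0.1069]
tool_rot: [-2.178, 0.093, 2.178]
contact_force: [0.4, -0.2, -8.1]
opening: 0.0251
t: 13.8
tool_pos: [0.6051, -0.1605, 0.1063]
tool_rot: [-2.176, 0.093, 2.179]
contact_force: [0.6, 1.3, -7.9]
opening: 0.0253
```

```bash
python3 -m crank '[[[0,0,-0.002,0],[0,0,-0.004,0],[0,0,-0.006,0],[0,0,-0.008,0],[0,0,-0.010,0]]]'; python3 -m crank '[[[0,0,-0.001,0],[0,0,-0.002,0],[0,0,-0.003,0],[0,0,-0.003,0]]]'
```

```text
t: 14.22
tool_pos: [0.6055, -0.1606, 0.0967]
tool_rot: [-2.178, 0.093, 2.178]
contact_force: [0.1, 0.2, -8.5]
opening: 0.0252
t: 14.55
tool_pos: [0.6054, -0.1606, 0.0938]
tool_rot: [-2.177, 0.093, 2.178]
contact_force: [-0.7, 0.6, -7.2]
opening: 0.0253
```

```bash
python3 -m crank '[[[0,0,-0.001,0],[0,0,-0.002,0],[0,0,-0.003,0]]]'; python3 -m crank '[[[0,0,-0.0007,0],[0,0,-0.0015,0]]]'
```

```text
t: 14.8
tool_pos: [0.6056, -0.1607, 0.091]
tool_rot: [-2.178, 0.093, 2.178]
contact_force: [0.7, -0.1, -7.6]
opening: 0.0252
t: 14.97
tool_pos: [0.6055, -0.1606, 0.0894]
tool_rot: [-2.178, 0.093, 2.178]
contact_force: [0.5, -0.2, -8.5]
opening: 0.0251
```

```bash
python3 -m crank '[[[0,0,-0.0005,0],[0,0,-0.001,0]]]'; python3 -m crank '[[[0,0,-0.0005,0]]]'; python3 -m crank '[[[0,0,-0.0005,0]]]'
```

```text
t: 15.13
tool_pos: [0.6055, -0.1606, 0.0884]
tool_rot: [-2.178, 0.093, 2.178]
contact_force: [0.1, 0.2, -8.3]
opening: 0.0252
t: 15.22
tool_pos: [0.6055, -0.1606, 0.088]
tool_rot: [-2.178, 0.093, 2.178]
contact_force: [0.2, 0.7, -7.9]
opening: 0.025
t: 15.3
tool_pos: [0.6056, -0.1607, 0.0878]
tool_rot: [-2.178, 0.093, 2.178]
contact_force: [-0.9, 0.2, -4.4]
opening: 0.0249
```

Load transfer starts at TCP z = 0.0878, so the mouth is at about 0.033. That matches the measured flange height, so I ease the rest of the weight on.

```bash
python3 -m crank '[[[0,0,-0.0004,0],[0,0,-0.0004,0]]]'; python3 -m crank '[[[0,0,-0.0004,0],[0,0,-0.0004,0]]]'
```

```text
t: 15.47
tool_pos: [0.6056, -0.1607, 0.0878]
tool_rot: [-2.178, 0.093, 2.178]
contact_force: [-1.9, 0.5, -2.5]
opening: 0.0252
t: 15.63
tool_pos: [0.6057, -0.1607, 0.0878]
tool_rot: [-2.178, 0.093, 2.178]
contact_force: [-4.0, 1.2, 0.7]
opening: 0.0252
```

```bash
python3 - <<'E'
from h import *
np.set_printoptions(precision=4,suppress=True)
o=get_obs();print(o["tool_pos"],o["contact_force"],o["wrist_torque"])
c=shot("scene","s13"); cv2.imwrite("pics/s13c.png",cv2.resize(c["im"][190:300,190:300,::-1],None,fx=5.3,fy=5.3,interpolation=cv2.INTER_CUBIC))
s=shot("wrist","w13")
for n in("w11","w13"):
    q=load(n);P=cloud(q);p=P[70:205,212:352].reshape(-1,3);p=p[~np.isnan(p[:,0])]
    A=np.c_[p[:,:2],np.ones(len(p))];k=np.linalg.lstsq(A,p[:,2],rcond=None)[0];print(n,"plate slope deg",np.degrees(k[:2]),"z at",np.median(p[:,2]))
E
```

```text
[ 0.6057 -0.1607  0.0878] [-3.9878  1.2497  0.7026] [0.3057 0.7123 0.0009]
w11 plate slope deg [-0.0659 -0.0092] z at 0.1778069219818285
w13 plate slope deg [-0.1079 -0.0013] z at 0.08341942202241381
```

View pics/s13c.png

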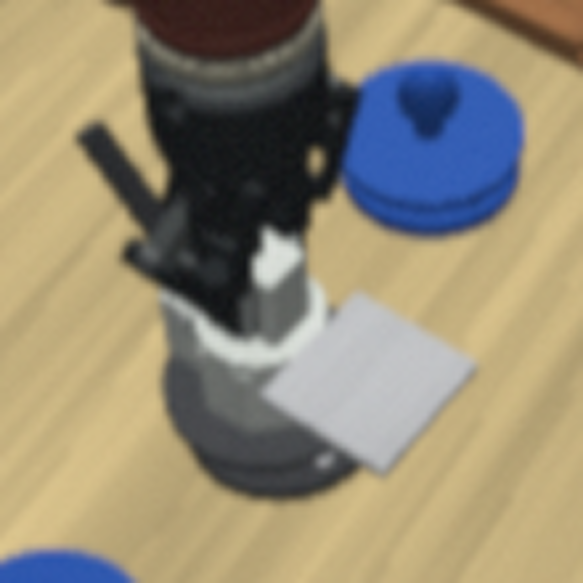

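The coupler sits level on the flange: plate slope 0.1°, plate top 0.083, which puts the mouth at about 0.033. Its whole weight is on the flange, so I let go gently.

```bash
python3 -m crank '[[[0,0,-0.0004,0],[0,0,-0.0004,0]]]' 0.2 20; python3 -m crank '[[[0,0,0,0],[0,0,0,0],[0,0,0,0],[0,0,0,0]]]' 0.7 20
python3 - <<'E'
from h import *
np.set_printoptions(precision=4,suppress=True)
o=get_obs();print(o["tool_pos"],o["contact_force"],o["wrist_torque"])
s=shot("wrist","w14")
q=s;P=cloud(q);p=P[70:205,212:352].reshape(-1,3);p=p[~np.isnan(p[:,0])]
A=np.c_[p[:,:2],np.ones(len(p))];k=np.linalg.lstsq(A,p[:,2],rcond=None)[0];print("plate slope deg",np.degrees(k[:2]),"z at",np.median(p[:,2]))
E
```

```text
t: 15.9
tool_pos: [0.6059, -0.1607, 0.0878]
tool_rot: [-2.178, 0.093, 2.177]
contact_force: [-4.8, 1.1, 5.0]
opening: 0.0254
t: 16.23
tool_pos: [0.6063, -0.161, 0.0869]
tool_rot: [-2.18, 0.094, 2.176]
contact_force: [0.2, -0.7, -0.4]
opening: 0.0596
[ 0.6063 -0.161   0.0869] [ 0.1658 -0.6981 -0.3919] [ 0.0266 -0.0592  0.0276]
plate slope deg [ 0.0183 -0.0189] z at 0.08356411435530059
```

View pics/w14.png

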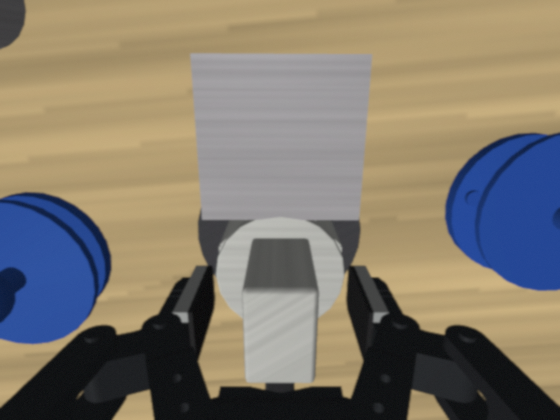

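The coupler stands free and level, and the plate height is unchanged after release. I lift off, shut the fingers and look at the handle.

```bash
python3 -m crank '[[[0,0,0.020,0],[0,0,0.055,0],[0,0,0.090,0],[0,0,0.125,0],[0,0,0.150,0]]]'; python3 -m crank '[[[-0.030,0.0026,0,0],[-0.060,0.0052,0,0],[-0.060,0.0052,0,0],[-0.060,0.0052,0,0]]]' 0 20; python3 -m crank '[[[0,0,0,0],[0,0,0,0]]]'
python3 - <<'E'
from h import *
np.set_printoptions(precision=4,suppress=True)
o=get_obs();print(o["tool_pos"],o["opening"])
s=shot("wrist","w15");shot("scene","s15"); P=cloud(s)
m=(s["im"].sum(2)<220)&(P[...,2]>.06)&(P[...,2]<.165)&(abs(P[...,1]+.155)<.03)&(P[...,0]<.575)&(P[...,0]>.45)
v,u=np.where(m);p=P[v,u];print(len(p),p.min(0),p.max(0)); x=np.median(p[:,0]); 
k=np.polyfit(p[:,0],p[:,2],1);print("slope angle",np.arctan(-k[0]))
c=load("s15"); cv2.imwrite("pics/s15c.png",cv2.resize(c["im"][150:300,170:310,::-1],None,fx=4,fy=4,interpolation=cv2.INTER_CUBIC))
E
```

```text
t: 16.7
tool_pos: [0.6066, -0.1611, 0.2404]
tool_rot: [-2.183, 0.095, 2.174]
contact_force: [0.6, -0.0, 0.5]
opening: 0.0595
t: 17.03
tool_pos: [0.5447, -0.1553, 0.2362]
tool_rot: [-2.178, 0.094, 2.177]
contact_force: [0.8, -0.5, -0.3]
opening: 0.0118
t: 17.2
tool_pos: [0.5463, -0.1557, 0.2366]
tool_rot: [-2.179, 0.093, 2.177]
contact_force: [-1.1, 0.6, 0.4]
opening: 0.0004
[ 0.5463 -0.1557  0.2366] 0.00043755074494154984
1567 [ 0.5098 -0.1644  0.0768] [ 0.5745 -0.1469  0.149 ]
slope angle 0.8675263987330594
```

View pics/w15.png

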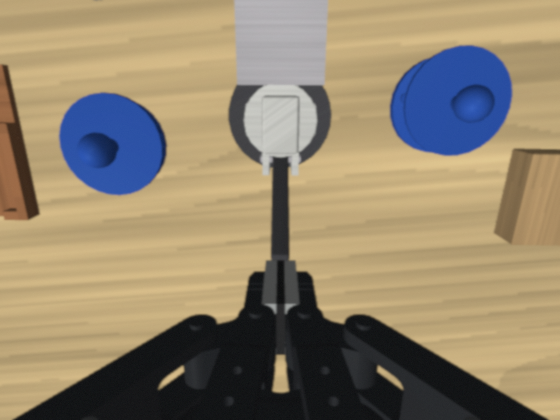

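View pics/s15c.png

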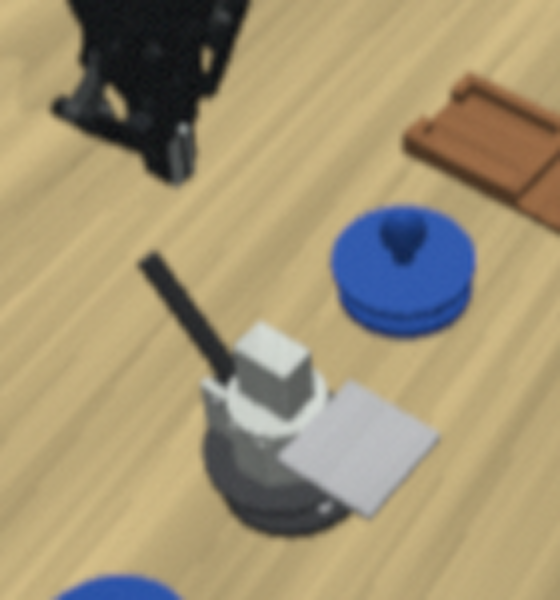

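The handle is at about 0.87 rad, the rib and plate look level, and the closed fingertips (column 281) are in line with the bar (column 281). Next I go down to the inner side of the bar.

```bash
python3 -m crank '[[[0.002,0,-0.030,0],[0.002,0,-0.060,0],[0.002,0,-0.080,0],[0.002,0,-0.090,0],[0.002,0,-0.090,0]]]'; python3 -m crank '[[[0,0,0,0],[0,0,0,0]]]'; python3 -m crank '[[[-0.004,0.0003,-0.006,0],[-0.008,0.0007,-0.013,0],[-0.012,0.001,-0.016,0],[-0.016,0.0014,-0.0185,0]]]';  python3 -m crank '[[[-0.002,0.0002,-0.002,0],[-0.004,0.0003,-0.004,0],[-0.006,0.0005,-0.006,0],[-0.008,0.0007,-0.0085,0]]]'
```

```text
t: 17.72
tool_pos: [0.5461, -0.1547, 0.1429]
tool_rot: [-2.171, 0.091, 2.183]
contact_force: [-0.3, 0.2, -0.9]
opening: 0.0
t: 17.88
tool_pos: [0.5488, -0.156, 0.1483]
tool_rot: [-2.181, 0.094, 2.175]
contact_force: [0.6, -0.3, 0.7]
opening: -0.0001
t: 18.22
tool_pos: [0.5312, -0.154, 0.1276]
tool_rot: [-2.179, 0.093, 2.177]
contact_force: [1.3, -0.4, 0.1]
opening: -0.0001
t: 18.55
tool_pos: [0.5235, -0.1534, 0.1196]
tool_rot: [-2.178, 0.093, 2.177]
contact_force: [-0.1, 0.1, 2.8]
opening: -0.0001
```

```bash
python3 -m crank '[[[-0.0035,0.0003,-0.0047,0],[-0.007,0.0006,-0.0095,0],[-0.010,0.0008,-0.0145,0],[-0.0125,0.001,-0.0197,0]]]';  python3 -m crank '[[[-0.0012,0.0001,-0.003,0],[-0.0022,0.0002,-0.0056,0],[-0.0031,0.0003,-0.0083,0],[-0.004,0.0004,-0.0111,0]]]'
python3 - <<'E'
from h import *
print(get_obs()["contact_force"])
shot("wrist","w16");c=shot("scene","s16"); cv2.imwrite("pics/s16c.png",cv2.resize(c["im"][150:300,170:310,::-1],None,fx=4,fy=4,interpolation=cv2.INTER_CUBIC))
E
```

```text
t: 18.88
tool_pos: [0.5104, -0.1523, 0.0988]
tool_rot: [-2.177, 0.093, 2.178]
contact_force: [-0.8, -0.6, 1.4]
opening: 0.0001
t: 19.22
tool_pos: [0.5068, -0.1519, 0.0882]
tool_rot: [-2.177, 0.093, 2.178]
contact_force: [-0.0, -0.1, 1.5]
opening: -0.0004
[-0.03048037 -0.12426464  1.45590651]
```

View pics/s16c.png

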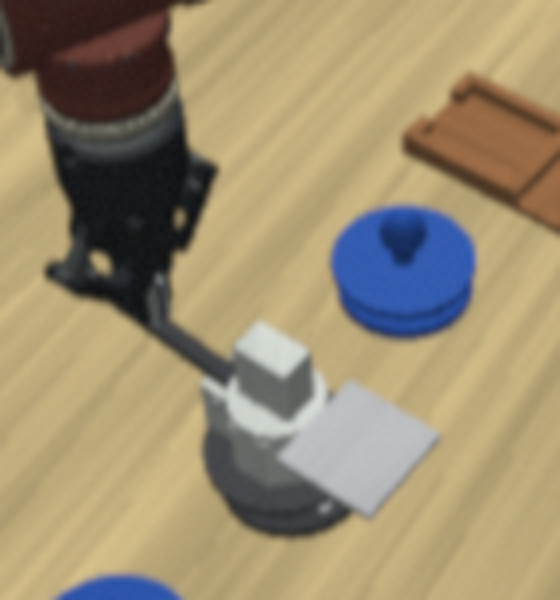

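The bar follows at about 1.5 N and the coupler stays put. Now the last part, in small steps.

```bash
python3 -m crank '[[[-0.0005,0,-0.002,0],[-0.001,0.0001,-0.004,0],[-0.0015,0.0001,-0.006,0],[-0.002,0.0002,-0.008,0]]]'; python3 -m crank '[[[0,0,-0.001,0],[0,0,-0.002,0]]]'; python3 -m crank '[[[0,0,-0.001,0],[0,0,-0.002,0]]]'
```

```text
t: 19.65
tool_pos: [0.5053, -0.1518, 0.0805]
tool_rot: [-2.179, 0.093, 2.177]
contact_force: [0.0, -0.4, 0.7]
opening: -0.0003
t: 19.82
tool_pos: [0.505, -0.1517, 0.0784]
tool_rot: [-2.178, 0.093, 2.178]
contact_force: [-0.5, -0.4, 0.8]
opening: 0.0001
t: 19.98
tool_pos: [0.5047, -0.1517, 0.0763]
tool_rot: [-2.177, 0.093, 2.178]
contact_force: [-1.0, -0.3, 1.7]
opening: -0.0003
```

```bash
python3 -m crank '[[[0,0,-0.0007,0],[0,0,-0.0015,0]]]'; python3 -m crank '[[[0,0,-0.0007,0],[0,0,-0.0015,0]]]'
```

```text
t: 20.15
tool_pos: [0.5045, -0.1518, 0.0754]
tool_rot: [-2.176, 0.093, 2.18]
contact_force: [-5.5, 0.9, 8.1]
opening: 0.0001
t: 20.32
tool_pos: [0.5043, -0.1518, 0.0747]
tool_rot: [-2.175, 0.093, 2.181]
contact_force: [-8.6, 2.2, 13.5]
opening: -0.0
```

There is a firm stop at z ≈ 0.0755, where 0.076 was expected, with 13.5 N of pressing. I back off and check.

```bash
python3 -m crank '[[[0,0,0.003,0],[0,0,0.010,0],[0,0,0.040,0],[0,0,0.080,0],[0,0,0.120,0]]]'; python3 -m crank '[[[0.030,-0.0026,0.030,0],[0.070,-0.006,0.045,0],[0.095,-0.008,0.045,0],[0.095,-0.008,0.045,0],[0.095,-0.008,0.045,0]]]';python3 -m crank '[[[0,0,0,0],[0,0,0,0]]]'
python3 - <<'E'
from h import *
np.set_printoptions(precision=4,suppress=True)
o=get_obs();print(o["tool_pos"],o["contact_force"])
s=shot("wrist","w17");c=shot("scene","s17"); P=cloud(s)
def pl(m,t):
    v,u=np.where(m);p=P[v,u];A=np.c_[p[:,:2],np.ones(len(p))];k=np.linalg.lstsq(A,p[:,2],rcond=None)[0];print(t,len(p),"slopes rad",k[:2],"z",np.median(p[:,2]),p.mean(0)); return u,v
z=P[...,2];ax=np.array([.606,-.1607])
r=(P[...,0]-ax[0])*.9963-(P[...,1]-ax[1])*.0863
l=(P[...,0]-ax[0])*.0863+(P[...,1]-ax[1])*.9963
u,v=pl((abs(l)<.004)&(r<-.055)&(r>-.128)&(z>.06)&(z<.1),"handle"); print("end r", r[(abs(l)<.006)&(r<-.05)&(z>.06)].min())
pl((abs(l)<.03)&(r>.033)&(r<.09)&(z>.07)&(z<.1),"plate")
pl((abs(l)<.010)&(abs(r)<.016)&(z>.11),"rib top")
k=(abs(l)<.0045)&(r<-.055)&(r>-.128)&(z>.06)&(z<.1)
print("handle z vs r",[(round(1000*a),round(1000*float(np.median(z[k&(r>a)&(r<a+.01)])),1)) for a in np.arange(-.125,-.055,.01)])
cv2.imwrite("pics/s17c.png",cv2.resize(c["im"][150:300,170:310,::-1],None,fx=4,fy=4,interpolation=cv2.INTER_CUBIC))
E
```

```text
t: 20.73
tool_pos: [0.504, -0.1512, 0.1935]
tool_rot: [-2.174, 0.092, 2.18]
contact_force: [1.1, -0.4, 0.8]
opening: -0.0001
t: 21.15
tool_pos: [0.6007, -0.1596, 0.2381]
tool_rot: [-2.177, 0.092, 2.179]
contact_force: [0.3, -0.0, -0.4]
opening: 0.0002
t: 21.32
tool_pos: [0.599, -0.1595, 0.2378]
tool_rot: [-2.176, 0.093, 2.179]
contact_force: [0.4, 1.2, -0.1]
opening: 0.0001
[ 0.599  -0.1595  0.2378] [ 0.3504  1.1715 -0.1353]
handle 197 slopes rad [-0.0129 -0.0527] z 0.0755457198090696 [ 0.5393 -0.1549  0.0755]
end r -0.07934116120235267
plate 5296 slopes rad [0.0003 0.0005] z 0.08358872915026494 [ 0.6682 -0.1661  0.0836]
rib top 11521 slopes rad [ 2.9748 -0.2294] z 0.29268259401763536 [ 0.6103 -0.1611  0.2791]
handle z vs r [(-125, nan), (-115, nan), (-105, nan), (-95, nan), (-85, 75.6), (-75, 75.5), (-65, 75.6), (-55, nan)]
  return _methods._mean(a, axis=axis, dtype=dtype,
  ret = ret.dtype.type(ret / rcount)
```

View pics/s17c.png

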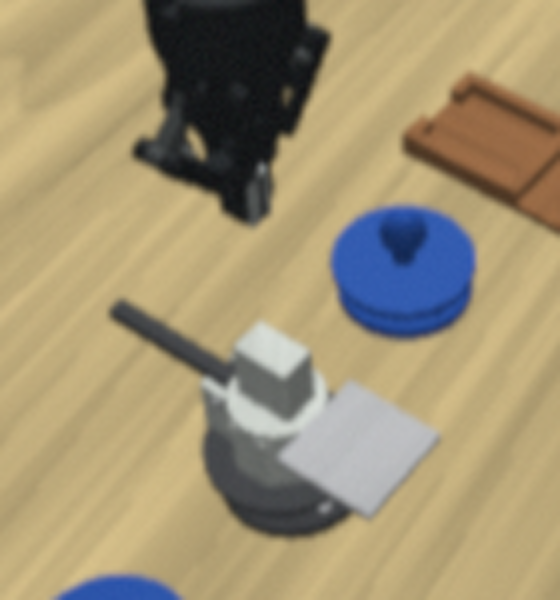

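View pics/w17.png

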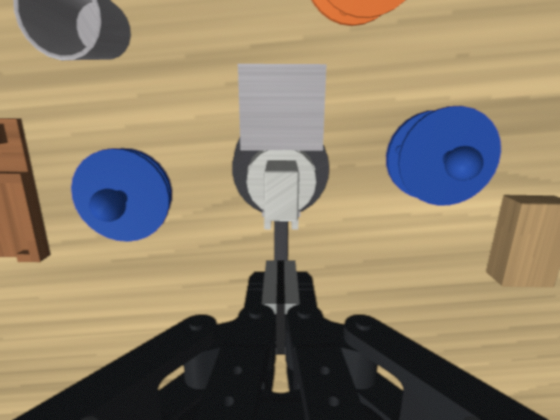

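```bash
python3 - <<'E'
from h import *
for n,ax in(("w3",(.5857,.1642)),("w17",(.606,-.1607))):
    s=load(n);P=cloud(s);z=P[...,2]
    r=(P[...,0]-ax[0])*.9963-(P[...,1]-ax[1])*.0863; l=(P[...,0]-ax[0])*.0863+(P[...,1]-ax[1])*.9963
    zp=np.median(z[(abs(l)<.03)&(r>.033)&(r<.09)&(abs(z-.07)<.03)])
    k=(abs(l)<.0045)&(abs(z-.065)<.03)&(s["im"].sum(2)<260)
    print(n,zp,[(round(1000*a),round(1000*float(np.median(z[k&(r>a)&(r<a+.01)])-zp),2) if (k&(r>a)&(r<a+.01)).any() else None) for a in np.arange(-.135,-.045,.01)])
E
```

```text
w3 0.05833840587369768 [(-135, -5.35), (-125, -5.44), (-115, -5.92), (-105, -6.05), (-95, -6.73), (-85, -6.71), (-75, -6.98), (-65, -7.09), (-55, -7.59)]
w17 0.08358872915026494 [(-135, None), (-125, None), (-115, None), (-105, None), (-95, None), (-85, -8.03), (-75, -8.1), (-65, -8.03), (-55, -8.06)]
```

The handle top is flat at 8.05 mm below the plate, which is 43 mm above the mouth, exactly the 0 rad geometry. In the tray it had stood slightly raised, by about 0.025 rad. Last I check the bystanders and hand in.

```bash
python3 - <<'E'
from h import *
a=load("scene0")["im"].astype(int);s=shot("scene","s18");b=s["im"].astype(int)
for nm,(x0,y0,x1,y1) in dict(cup=(305,218,342,260),knife=(288,105,335,165),block=(98,300,162,360)).items(): print(nm,np.abs(a[y0:y1,x0:x1]-b[y0:y1,x0:x1]).mean().round(2))
o=get_obs();print(o["t"],o["contact_force"],o["tool_pos"])
print(finish_job())
E
```

```text
cup 8.13
knife 10.2
block 9.2
21.4667 [0.95342207 0.10572621 0.75809647] [ 0.59919971 -0.15963293  0.2383257 ]
the job is handed in; nothing more can be done
None
```

```bash
python3 - <<'E'
from h import *
a=load("scene0")["im"];b=load("s18")["im"]
print("bare bench",np.abs(a[330:400,20:90].astype(int)-b[330:400,20:90]).mean().round(2))
for nm,(x0,y0,x1,y1) in dict(cup=(305,218,342,260),knife=(288,105,335,165),block=(98,300,162,360),bench=(20,330,90,400)).items():
    f=lambda i:cv2.cvtColor(i[y0:y1,x0:x1],cv2.COLOR_RGB2GRAY).astype(np.float32)
    print(nm,np.round(cv2.phaseCorrelate(f(a),f(b)),2) if 0 else cv2.phaseCorrelate(f(a),f(b)))
E
```

```text
bare bench 9.9
cup ((-0.010243820237072043, 0.5806089058784707), 1.0035071240531073)
knife ((0.04245687651340191, 0.03372461835042628), 1.0169219291872449)
block ((0.036884474893248864, -0.022342937073506874), 1.0107914562026659)
bench ((-0.016965977220024797, -0.008500740365079196), 0.9589170762050299)
```

The job is done and handed in at 21.5 s. The coupler sits on the dark stud, flush on its flange, with the handle locked right down.

**What I did:** I gripped the handle bar lightly and swung it up to about 0.87 rad with the coupler still in its tray. I then lifted the coupler straight up by its rib, carried it over the ball and lowered it in small steps. The flange took the weight at mouth height about 33 mm, against 33–34 mm measured by camera. I released it there and pushed the handle down with the closed fingertips. It met a firm stop at the expected height, and I pressed to 13.5 N.

**Last checks:**
- **Coupler:** the rest plate is level to within 0.03°, and its height did not change after release.
- **Handle:** the part the wrist camera could see is flat and 43 mm above the mouth plane, as it should be when fully down. The outer end was hidden by the fingers.
- **Robot:** it touches nothing, and the fingertips are at z = 0.24 m.
- **Bystanders:** the knife and sanding block match the first picture to within 0.05 pixel. The cup's patch gave a 0.6 pixel shift, about 1 mm, which I only saw after handing in. The arm never came near the cup, so I take this as a shading change, but I have not confirmed it.

**Disagreements:**
- The scene camera read about 2.5 mm low, and differed from the others by several mm sideways. I relied on the wrist camera and the force readings.
- The coupler shifted about 1–2 mm in its tray while the handle was raised, so I measured it again before gripping.
- The handle stood about 0.025 rad raised at the start, not quite down.

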